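# Lengthen the short arm of the tray rest by one pin hole

### The job

The baking-tray rest on the bench has two telescopic arms, and one of them is set one hole shorter than the other. On the short arm, press the spring pin in the side of the sleeve flush and slide the sleeve out to its next hole, so that the pin springs out again there and both arms are equally long, then let go. Leave the other arm as it is set and do not disturb the other things on the bench.

Things in the scene. Friction and masses are not known exactly. Their poses are not given: they have to be found in the camera images.
- grip_p (a point): Fixed point in one of the two alike, parallel arms (240 mm apart) of the tray rest: on the tube's axis, level with that arm's spring pin, 70 mm above the table. x: level, out along the tube to its lip; y: level, the way the pin points; z: up. Beside the sleeve 60 mm from its axis is free for 50 mm along x either way, and above it too, but for the lip.
- bracket_p: Fixed part of the arm with grip_p, same axes, origin 62 mm below it: a dark inner tube 24 mm square, carried at the rear by a grey post (front face 158 mm behind the pin, 36 mm wide, top 18 mm above the tube's axis), standing on a wooden board 8 mm thick.
- lip_p (a point): Top of the rear face of the upturned lip (6 mm thick, 50 mm wide) at the sleeve's outer end; moves with the sleeve. From grip_p it lies 90 mm plus the value of joint sleeve_p along x, and 50 mm up. The sleeve: aluminium, 30 mm square (15 mm from axis to face), wall 2.5 mm, 205 mm long, ending at this face.
- sleeve_p (a joint): Slide of that sleeve, m; grows as the arm gets longer (+x). The pin locks it at 0, 0.045 and 0.09 (14 mm holes in its +y face), with 1 to 1.5 mm of play; stops at -0.02 and 0.10. With the pin flush it takes about 3 N, and 10 N more in the first few mm, until the round pin head is driven under the wall. At the next hole the pin springs out and blocks it. It stays where left.
- pin_p (a joint): Round-headed steel pin, 12 mm across, in the inner tube, poking sideways (+y) through the sleeve's hole, 6.5 mm proud of its face. m: 0 fully out, locking; 0.0065 flush; 0.009 under the sleeve's wall. Spring: 2 N at 0, 5.3 N flush. Squeezing the sleeve's two side faces at the pin (about 25 N) presses it flush; with the pin out the sleeve cannot slide.
- grip_q (a point): Fixed point in one of the two alike, parallel arms (240 mm apart) of the tray rest: on the tube's axis, level with that arm's spring pin, 70 mm above the table. x: level, out along the tube to its lip; y: level, the way the pin points; z: up. Beside the sleeve 60 mm from its axis is free for 50 mm along x either way, and above it too, but for the lip.
- bracket_q: Fixed part of the arm with grip_q, same axes, origin 62 mm below it: a dark inner tube 24 mm square, carried at the rear by a grey post (front face 158 mm behind the pin, 36 mm wide, top 18 mm above the tube's axis), standing on a wooden board 8 mm thick.
- lip_q (a point): Top of the rear face of the upturned lip (6 mm thick, 50 mm wide) at the sleeve's outer end; moves with the sleeve. From grip_q it lies 90 mm plus the value of joint sleeve_q along x, and 50 mm up. The sleeve: aluminium, 30 mm square (15 mm from axis to face), wall 2.5 mm, 205 mm long, ending at this face.
- sleeve_q (a joint): Slide of that sleeve, m; grows as the arm gets longer (+x). The pin locks it at 0, 0.045 and 0.09 (14 mm holes in its +y face), with 1 to 1.5 mm of play; stops at -0.02 and 0.10. With the pin flush it takes about 3 N, and 10 N more in the first few mm, until the round pin head is driven under the wall. At the next hole the pin springs out and blocks it. It stays where left.
- pin_q (a joint): Round-headed steel pin, 12 mm across, in the inner tube, poking sideways (+y) through the sleeve's hole, 6.5 mm proud of its face. m: 0 fully out, locking; 0.0065 flush; 0.009 under the sleeve's wall. Spring: 2 N at 0, 5.3 N flush. Squeezing the sleeve's two side faces at the pin (about 25 N) presses it flush; with the pin out the sleeve cannot slide.
- bowl: Bystander, loose: small round steel bowl, 90 mm across, 45 mm high, standing between the two arms. Origin at the centre of its underside.
- roll_a: Bystander, loose: bread roll, 72 mm across, 45 mm high, lying between the two arms. Origin at the centre of its underside.
- roll_b: Bystander, loose: larger pale bread roll, 90 mm across, 50 mm high. Origin at the centre of its underside.
- brush: Bystander, loose: pastry brush with a wooden handle, 200 mm long, lying flat. Origin at the centre of its underside, x along its length.
- scraper: Bystander, loose: steel turner with a black handle, 280 mm long, lying flat. Origin at the centre of its underside, x along its length.
- jar: Bystander, loose: amber glass jar, 70 mm across, 110 mm high. Origin at the centre of its underside.
- tin: Bystander, loose: dark open loaf tin, 200 x 110 x 70 mm. Origin at the centre of its underside, x along its length.
- shaker: Bystander, loose: round metal flour can, 64 mm across, 120 mm high. Origin at the centre of its underside.

How it is judged:
By the outcome, as a careful person would: the job done as asked, in the order asked, and still so for the second after the job is handed in, with the robot touching nothing.
It also fails if it takes over 29 s, if anything falls off the work surface, if the arm or the gripper's body presses on something with over 40 N, if the wrist force passes 120 N, or if a joint passes its speed limit or range.

### The arm

A 6-joint arm with a two-finger parallel gripper is mounted at the origin on the work surface. World frame = base frame: x ahead of the robot, y to its left, z up, the work surface at z = 0. Lengths are in m, angles in rad, forces in N, time in s.
With the tool pointing down it reaches from about 0.275 to 1 m from the base axis. Payload 8.4 kg.
Tool frame: the origin (TCP) lies at the very end of the fingers, on their centre line; the grasp point (between the pads) lies 19 mm behind it; z points along the fingers, y is the line along which they close (so a half turn about z gives the same grasp; the last joint's range is limited). The gripper opens to 85 mm and grips with 20 to 120 N. Pads are 22 mm wide; open, the fingers measure 114 mm over their backs; the gripper's body (76 mm by 85 mm) begins 54 mm behind the grasp point. The pads swing forward as they close: fully open they stand 13 mm farther back than shut.
Start: joints at [1.131, 0.353, 1.633, -0, 1.155, -0.002], TCP at [0.265, 0.566, 0.231] pointing down, gripper open.
Joint ranges: [-2.63, 2.63], [-0.92, 2.1], [0.06, 2.66], [-1.3, 4.44], [0, 2.69], [-3.02, 3.02]. Speed limits (rad/s): [2.22, 2.22, 2.79, 3.14, 3.14, 3.14].

### API

Orientations are given as a unit quaternion [x, y, z, w].
In Python, from bench import sensors, capture, workorder, masks_of, place_of gives the robot as it stands.
- The arm moves only by the tool carry_out, never from a script. Its argument "steps" is one flat list of numbers, 4 for each row, row after row: the shift along the world's x, y, z in m, then the turn about the world's z in degrees. In form: [tx, ty, tz, roll, tx, ty, tz, roll, ...]. A call has 1 to 20 rows; each row is the pose to reach, as a shift and turn from the pose commanded when the call began; what a row does not reach only later rows make up. A row lasts 1/12 s, in which the tool goes at most 41.7 mm and 7.16 degrees, less where a joint would pass 70% of its speed; a pose out of reach is approached as far as the arm can. A call with a gripper value outside its range is refused whole. "hand" is the opening, from 0 (shut) to 1 (fully open), set as the call begins (left out, the last holds). The fingers move at their own pace and stop on an object; the grip force is fixed at half the most. Time passes only in rows, so rows that repeat a pose let the fingers close. It gives the time, the measured TCP pose, the force, the opening and the grip force at its end, in the units of the state.
- sensors.get_obs(): the state, without advancing time (a new reading comes with each control period).
- capture(name): name is "side" or "top" or "wrist"; returns a dict with "frame" (400x640x3 uint8, red, green, blue), "range_z" (400x640 float32, m along the optical axis (not along the pixel's ray), 0 where there is no reading), "vertical_fov" (degrees; the focal length in pixels is half the picture's height over the tangent of half this angle, whatever the lens; pixels are square), "cx", "cy" (the principal point, pixels), "distortion" ([k1, k2, p1, p2, k3] as OpenCV has them; the pictures are not rectified), "world_from_camera" (4x4, takes a point from camera to world coordinates). Camera axes: x right, y down, z forward; pixel columns grow to the right and rows downward; lengths in m; the calibration is good to about 2 mm. A picture is of the moment at which its call begins.
- workorder.job_done(): hands the job in; it is judged then, once.
Trained networks look in the newest picture that a camera, given by its name, has taken for a name from the list of things; names that differ only in an ending like _2 or _b are one class to them, and where a whole thing is asked for, a point or a joint stands for the part that bears it (a point fixed in the world has none). Each returns a list of dicts, best first, with "conf" (0 to 1); they miss things now and then, are a little off and sometimes report something else, mostly with a low value. They report only what shows in the picture. A call takes as long as a camera call.
- masks_of(camera, thing): "pixels" (400x640 bool, what is visible of it) and "rect" ([left, top, right, bottom] in pixels, round what is visible of it).
- place_of(camera, thing): "centre" ([column, row] in pixels: a listed point, or the origin of a listed thing).
The state is a dict: "time": time; "joint_pos": joint angles; "joint_vel": joint speeds; "effort": joint torques, N m; "eef_pos": TCP position; "eef_rot": TCP orientation; "ft_force": force on the tool from outside, world axes, zero at the start; "ft_torque": the same for the moment, N m; "width": finger opening in m; "grasp_force": force on a finger pad.
Only numpy, scipy, OpenCV 4.12 (cv2) and the standard library are available. Lean on these libraries where they do the work, as an engineer would, in place of code of your own. Each camera call takes 0.05 s, during which the arm holds its last target. There are 200 camera calls.

## Working session

There is one attempt and no reset: what is moved stays moved. The work goes in short steps, Python scripts to look and compute and a tool call to move; the robot and the scene stay as the last step left them, time stands still between calls to the robot, and variables do not carry over. Pictures are saved under pics/ and viewed, at most 10 in all, crops included, and the job is handed in when it is done.

Besides the shell and the picture viewer there is one more tool, called after "Emit:" as a command line: name --argument value ..., lists and objects as JSON in quotes. carry_out: Moves the arm, as the interface text tells. Its arguments: {"type":"object","properties":{"steps":{"type":"array"},"hand":{"type":"number"}},"required":["steps"]}

```bash
mkdir -p pics
cat > h.py <<'E'
import numpy as np,cv2
from bench import sensors,capture,workorder,masks_of,place_of
def K(c):
    f=200/np.tan(np.radians(c["vertical_fov"])/2)
    return np.array([[f,0,c["cx"]],[0,f,c["cy"]],[0,0,1.]])
def ray(c,px):
    p=cv2.undistortPoints(np.array(px,float).reshape(-1,1,2),K(c),np.array(c["distortion"],float)).reshape(-1,2)
    return np.c_[p,np.ones(len(p))]
def pts(c,px):
    px=np.array(px,float).reshape(-1,2);r=ray(c,px)
    z=c["range_z"][np.round(px[:,1]).astype(int).clip(0,399),np.round(px[:,0]).astype(int).clip(0,639)]
    T=c["world_from_camera"];return (r*z[:,None])@T[:3,:3].T+T[:3,3]
def plane(c,px,h):
    T=np.array(c["world_from_camera"]);d=ray(c,px)@T[:3,:3].T;o=T[:3,3]
    return o+d*((h-o[2])/d[:,2])[:,None]
def save(c,n):cv2.imwrite("pics/"+n,c["frame"][:,:,::-1])
E
python3 - <<'E'
from h import *
np.set_printoptions(precision=4,suppress=True)
for n in("top","side"):
    c=capture(n);save(c,n+"0.png");print(n,c["world_from_camera"][:3,3])
    for t in("grip_p","lip_p"):
        for r in place_of(n,t):
            h=.07 if t[0]=='g' else .12
            print(t,r["conf"],r["centre"],plane(c,[r["centre"]],h)[0],pts(c,[r["centre"]])[0])
E
```

```text
top [ 0.2824 -0.0199  1.6423]
grip_p 0.68 [286.2, 200.3] [0.5137 0.112  0.07  ] [0.5115 0.1107 0.0848]
grip_p 0.67 [426.0, 161.7] [ 0.6421 -0.3384  0.07  ] [ 0.6308 -0.3284  0.1193]
grip_p 0.62 [360.1, 190.7] [ 0.5459 -0.1247  0.07  ] [ 0.5432 -0.1236  0.086 ]
lip_p 0.78 [278.3, 156.0] [0.6469 0.1349 0.12  ] [0.6525 0.1373 0.0965]
lip_p 0.74 [357.6, 158.3] [ 0.6404 -0.114   0.12  ] [ 0.6444 -0.1151  0.1032]
side [ 0.2914 -1.1243  1.4529]
grip_p 0.8 [347.5, 228.8] [ 0.5583 -0.1446  0.07  ] [ 0.56   -0.1383  0.061 ]
grip_p 0.73 [323.4, 172.5] [0.5209 0.1278 0.07  ] [0.5177 0.1104 0.0892]
lip_p 0.88 [361.5, 158.9] [0.6649 0.128  0.12  ] [ 0.699   0.2422 -0.0016]
lip_p 0.3 [344.1, 227.7] [ 0.5384 -0.1738  0.12  ] [ 0.5478 -0.1375  0.0691]
```

```bash
python3 -c "
import cv2,numpy as np
a=cv2.imread('pics/top0.png');b=cv2.imread('pics/side0.png')
cv2.imwrite('pics/both.png',cv2.resize(np.vstack([a,b]),(480,600)))"
```

```text
(no output)
```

View pics/top0.png

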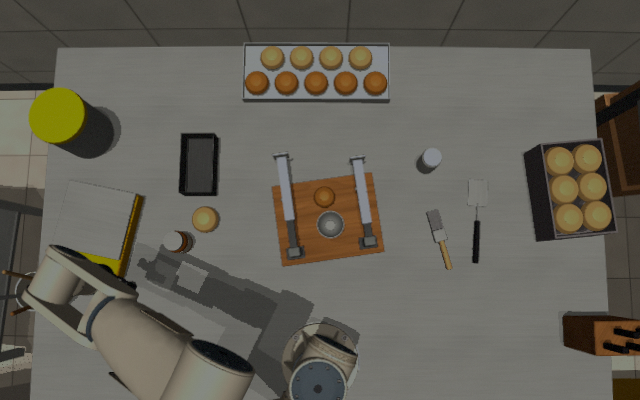

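View pics/side0.png

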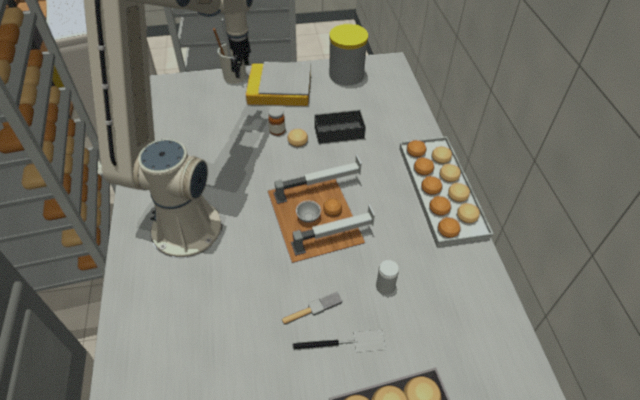

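The top view shows two arms: posts at (293,252) and (369,242), lips at (281,155) and (357,158). The right arm looks shorter. The side view shows the same layout, with the shaker and brush clear of the arms. Next I'll measure both axes with depth.

Run:
```python
from h import *
np.set_printoptions(precision=4,suppress=True)
c=capture("top")
v,u=np.mgrid[130:280,255:400];px=np.c_[u.ravel(),v.ravel()]
P=pts(c,px);col=c["frame"][px[:,1],px[:,0]].astype(int)
mx=col.max(1);sat=mx-col.min(1)
for s,(a,b) in {"L":(.03,.2),"R":(-.2,-.03)}.items():
    side=(P[:,1]>a)&(P[:,1]<b)
    sl=side&(P[:,2]>.076)&(P[:,2]<.095)&(P[:,0]>.4)
    al=sl&(mx>110)
    Q=P[al]; m=np.median(Q,0)
    vx,vy,x0,y0=cv2.fitLine(Q[:,:2].astype(np.float32),cv2.DIST_HUBER,0,.01,.01).ravel()
    if vx<0:vx,vy=-vx,-vy
    d=np.array([vx,vy]);n=np.array([-vy,vx]);t=(P[:,:2]-[x0,y0])@d;w=(P[:,:2]-[x0,y0])@n
    print(s,"dir",d,np.degrees(np.arctan2(vy,vx)),"pt",x0,y0,"z",m[2],len(Q),"t",t[al].min(),t[al].max())
    lip=side&(P[:,2]>.1)&(P[:,2]<.13)&(t>.05)&(abs(w)<.04);print(" lip n",lip.sum(),t[lip].min() if lip.any() else 0,t[lip].max() if lip.any() else 0)
    for k in np.arange(-.2,.16,.01):
        q=side&(abs(t-k)<.005)&(abs(w)<.009)
        if q.any():print("  %.2f z %.3f b %d w.."%(k,np.median(P[q,2]),np.median(mx[q])),end=";")
    print()
f=cv2.resize(c["frame"][140:265,260:390],None,fx=4.6,fy=4.6,interpolation=cv2.INTER_CUBIC)
cv2.imwrite("pics/crop1.png",cv2.convertScaleAbs(f[:,:,::-1],alpha=1.3))
```

```text
L dir [0.9887 0.1496] 8.6050005 pt 0.5508482 0.11605202 z 0.08522710348300921 590 t -0.10018968667390506 0.10299971844621714
 lip n 51 0.10226841447919274 0.11047069902737396
  -0.20 z 0.087 b 94 w..;  -0.19 z 0.085 b 64 w..;  -0.18 z 0.083 b 61 w..;  -0.17 z 0.085 b 62 w..;  -0.16 z 0.082 b 60 w..;  -0.15 z 0.082 b 60 w..;  -0.14 z 0.082 b 60 w..;  -0.13 z 0.083 b 59 w..;  -0.12 z 0.083 b 59 w..;  -0.11 z 0.081 b 59 w..;  -0.10 z 0.084 b 133 w..;  -0.09 z 0.086 b 143 w..;  -0.08 z 0.085 b 143 w..;  -0.07 z 0.085 b 143 w..;  -0.06 z 0.084 b 143 w..;  -0.05 z 0.085 b 143 w..;  -0.04 z 0.084 b 143 w..;  -0.03 z 0.086 b 143 w..;  -0.02 z 0.084 b 143 w..;  -0.01 z 0.087 b 143 w..;  0.00 z 0.085 b 143 w..;  0.01 z 0.085 b 143 w..;  0.02 z 0.085 b 143 w..;  0.03 z 0.086 b 143 w..;  0.04 z 0.087 b 143 w..;  0.05 z 0.086 b 143 w..;  0.06 z 0.087 b 143 w..;  0.07 z 0.086 b 143 w..;  0.08 z 0.086 b 143 w..;  0.09 z 0.086 b 143 w..;  0.10 z 0.090 b 115 w..;  0.11 z 0.116 b 130 w..;  0.14 z 0.001 b 116 w..;  0.15 z 0.002 b 116 w..;
R dir [0.9887 0.1498] 8.612924 pt 0.54264987 -0.12819731 z 0.084
[... 275 characters left out ...]
.080 b 61 w..;  -0.13 z 0.081 b 60 w..;  -0.12 z 0.080 b 60 w..;  -0.11 z 0.080 b 60 w..;  -0.10 z 0.084 b 133 w..;  -0.09 z 0.084 b 143 w..;  -0.08 z 0.086 b 143 w..;  -0.07 z 0.085 b 143 w..;  -0.06 z 0.085 b 143 w..;  -0.05 z 0.085 b 143 w..;  -0.04 z 0.086 b 143 w..;  -0.03 z 0.085 b 143 w..;  -0.02 z 0.088 b 143 w..;  -0.01 z 0.085 b 143 w..;  0.00 z 0.085 b 143 w..;  0.01 z 0.086 b 143 w..;  0.02 z 0.085 b 143 w..;  0.03 z 0.084 b 143 w..;  0.04 z 0.086 b 143 w..;  0.05 z 0.084 b 143 w..;  0.06 z 0.084 b 143 w..;  0.07 z 0.086 b 143 w..;  0.08 z 0.084 b 143 w..;  0.09 z 0.086 b 143 w..;  0.10 z 0.090 b 122 w..;  0.11 z 0.117 b 123 w..;  0.14 z 0.000 b 117 w..;  0.15 z -0.001 b 116 w..;
```

View pics/crop1.png

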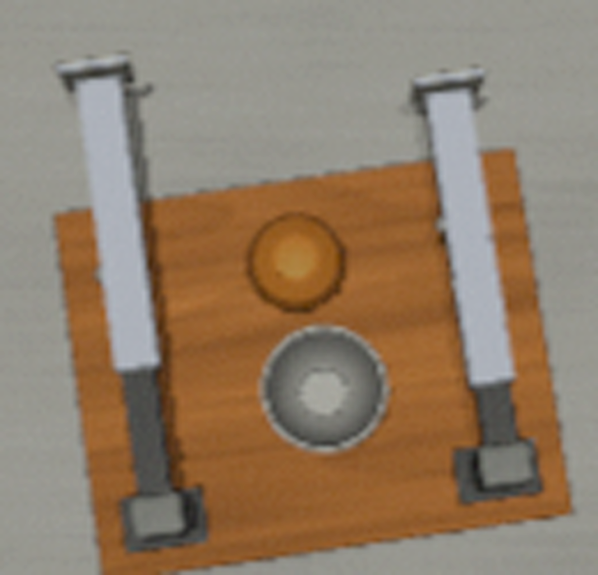

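The crop shows the right arm's pin at crop (443,222) on its left (+y) side. Its sleeve-to-post gap is about 44 mm, so q = 0. The left gap is about 86 mm, so q = 0.045. The right arm is the short one.

Run:
```python
from h import *
from scipy.spatial.transform import Rotation as R
o=sensors.get_obs();r=R.from_quat(o["eef_rot"]).as_matrix();print(o["time"],o["eef_pos"],r.round(3),o["width"])
print("tool y heading",np.degrees(np.arctan2(r[1,1],r[0,1])))
c=capture("top");print(plane(c,[[356.3,188.3],[281.3,199.1]],.07))
```

```text
0.35 [0.26490604 0.56595637 0.23110536] [[-0.906  0.424 -0.   ]
 [ 0.424  0.906 -0.   ]
 [ 0.    -0.    -1.   ]] 0.08582703900855287
tool y heading 64.91691183317701
[[ 0.55366231 -0.11255564  0.07      ]
 [ 0.51750814  0.12776522  0.07      ]]
```

Emit:
carry_out --steps '[0.2905, -0.692, -0.04, 33.7, 0.2905, -0.692, -0.04, 33.7, 0.2905, -0.692, -0.04, 33.7, 0.2905, -0.692, -0.04, 33.7, 0.2905, -0.692, -0.04, 33.7, 0.2905, -0.692, -0.04, 33.7, 0.2905, -0.692, -0.04, 33.7, 0.2905, -0.692, -0.04, 33.7, 0.2905, -0.692, -0.04, 33.7, 0.2905, -0.692, -0.04, 33.7, 0.2905, -0.692, -0.04, 33.7, 0.2905, -0.692, -0.04, 33.7, 0.2905, -0.692, -0.04, 33.7, 0.2905, -0.692, -0.04, 33.7, 0.2905, -0.692, -0.04, 33.7, 0.2905, -0.692, -0.04, 33.7, 0.2905, -0.692, -0.04, 33.7, 0.2905, -0.692, -0.04, 33.7, 0.2905, -0.692, -0.04, 33.7, 0.2905, -0.692, -0.04, 33.7]' --hand 1

```text
time: 2.07
eef_pos: [0.556, -0.1282, 0.1909]
eef_rot: [-0.073, 0.997, -0.0, -0.0]
ft_force: [-0.1, 0.3, -0.4]
width: 0.0854
grasp_force: 0.0
```

Run:
```python
from h import *
np.set_printoptions(precision=4,suppress=True)
o=sensors.get_obs();print(o["time"],o["eef_pos"],o["eef_rot"],o["ft_force"])
c=capture("wrist");save(c,"w1.png");print(c["world_from_camera"][:3,3])
for r in place_of("wrist","grip_p"):print(r["conf"],r["centre"],plane(c,[r["centre"]],.07)[0])
v,u=np.mgrid[0:400:2,0:640:2];px=np.c_[u.ravel(),v.ravel()];P=pts(c,px);b=c["frame"][px[:,1],px[:,0]].max(1)
d=np.array([.9887,.1498]);n=np.array([-.1498,.9887]);q=P[:,:2]-[.5555,-.1262];t=q@d;w=q@n
for k in np.arange(-.1,.11,.02):
    m=(abs(t-k)<.01)&(abs(w)<.04)&(abs(P[:,2]-.085)<.005)
    if m.sum()>5:print("%.2f"%k,m.sum(),np.percentile(w[m],[1,50,99]),np.median(P[m,2]))
m=(abs(t)<.03)&(w>.017)&(w<.04)&(P[:,2]>.05)&(P[:,2]<.082);print("pin",m.sum(),t[m].mean() if m.any() else 0, t[m].std() if m.any() else 0)
```

```text
2.0667 [ 0.556  -0.1282  0.1909] [-0.0735  0.9973 -0.0001 -0.    ] [-0.0997  0.3142 -0.377 ]
[ 0.4785 -0.1395  0.3345]
0.87 [580.1, 190.1] [0.519  0.1122 0.07  ]
0.84 [320.9, 191.2] [ 0.5565 -0.1295  0.07  ]
-0.10 279 [-0.0175 -0.0021  0.0117] 0.08590727136129103
-0.08 250 [-0.0177 -0.0022  0.012 ] 0.08588099412987542
-0.06 244 [-0.0167 -0.0022  0.0122] 0.08594060819308093
-0.04 219 [-0.0171 -0.0023  0.012 ] 0.08590346880080141
-0.02 216 [-0.0175 -0.0032  0.0111] 0.08603402322021612
0.00 187 [-0.0162 -0.0024  0.0114] 0.08607816819264863
0.02 185 [-0.0166 -0.0024  0.0117] 0.08614258571461758
0.04 170 [-0.017  -0.0025  0.0119] 0.08606966592459596
0.06 159 [-0.0174 -0.0026  0.0122] 0.08617951737605581
0.08 184 [-0.0254 -0.0026  0.0207] 0.08598874167578317
pin 5 -0.0019483864758147386 0.002557649838171326
```

View pics/w1.png

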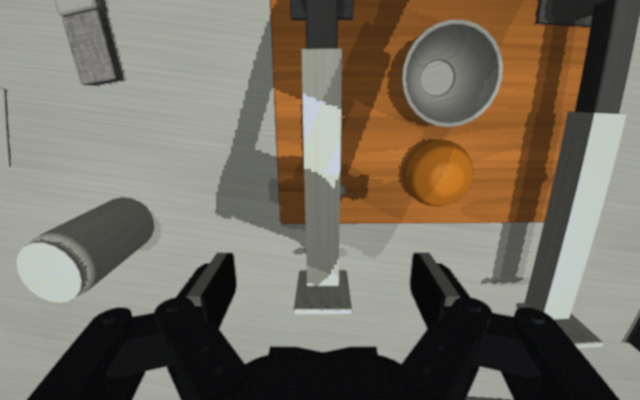

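The wrist view shows the sleeve centred at column 322 between the fingers (234 and 412), and the axis agrees with the TCP to within 1 mm. I'll descend.

Emit:
carry_out --steps '[0, 0, -0.04, 0, 0, 0, -0.08, 0, 0, 0, -0.1, 0, 0, 0, -0.1, 0, 0, 0, -0.1, 0]'

```text
time: 2.58
eef_pos: [0.5546, -0.1244, 0.091]
eef_rot: [-0.076, 0.997, 0.0, -0.001]
ft_force: [1.0, 0.2, 0.8]
width: 0.0852
grasp_force: 0.0
```

Run:
```python
from h import *
np.set_printoptions(precision=4,suppress=True)
o=sensors.get_obs();print(o["time"],o["eef_pos"],o["ft_force"])
c=capture("wrist");save(c,"w2.png")
for r in place_of("wrist","grip_p"):print(r["conf"],r["centre"],plane(c,[r["centre"]],.07)[0])
v,u=np.mgrid[0:400:2,0:640:2];px=np.c_[u.ravel(),v.ravel()];P=pts(c,px)
d=np.array([.9887,.1498]);n=np.array([-.1498,.9887]);q=P[:,:2]-o["eef_pos"][:2];t=q@d;w=q@n
for k in (-.1,-.05,-.03,0,.03):
    m=(abs(t-k)<.01)&(abs(w)<.03)&(abs(P[:,2]-.085)<.005)
    if m.sum()>5:print("%.2f"%k,m.sum(),np.percentile(w[m],[2,50,98]))
m=(abs(t)<.03)&(w>.015)&(w<.03)&(P[:,2]>.05)&(P[:,2]<.082);print("pin",m.sum(),t[m].mean() if m.any() else 0, t[m].std() if m.any() else 0)
```

```text
2.5833 [ 0.5546 -0.1244  0.091 ] [0.9585 0.2235 0.8257]
0.98 [313.7, 238.6] [ 0.5553 -0.1294  0.07  ]
-0.10 799 [-0.0187 -0.0048  0.0098]
-0.05 601 [-0.0189 -0.0042  0.0097]
-0.03 537 [-0.0187 -0.0043  0.0101]
0.00 440 [-0.0187 -0.0045  0.0096]
0.03 384 [-0.0187 -0.0046  0.0103]
pin 6 -0.0012861653315928933 0.0024978222159071223
```

View pics/w2.png

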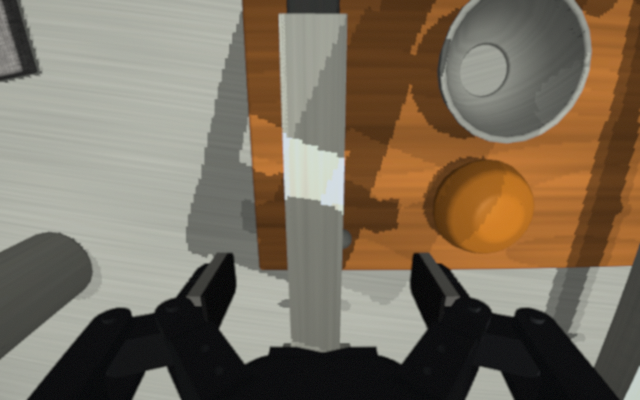

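The sleeve centre is about 4 mm towards −y of the TCP, and the pin shows at (346,240). I'll correct −3 mm in y, lower, then close.

Emit:
carry_out --steps '[0, -0.003, -0.02, 0, 0, -0.003, -0.043, 0, 0, -0.003, -0.043, 0, 0, -0.003, -0.043, 0, 0, -0.003, -0.043, 0]'

```text
time: 3.1
eef_pos: [0.5566, -0.129, 0.0501]
eef_rot: [-0.075, 0.997, -0.0, 0.001]
ft_force: [-0.2, -0.3, 0.7]
width: 0.0853
grasp_force: 0.0
```

Run:
```python
from h import *
np.set_printoptions(precision=4,suppress=True)
c=capture("wrist")
o=sensors.get_obs();print(o["time"],o["eef_pos"],o["ft_force"])
v,u=np.mgrid[0:400:2,0:640:2];px=np.c_[u.ravel(),v.ravel()];P=pts(c,px)
d=np.array([.9887,.1498]);n=np.array([-.1498,.9887]);q=P[:,:2]-o["eef_pos"][:2];t=q@d;w=q@n
m=(abs(t+.06)<.05)&(abs(w)<.03)&(abs(P[:,2]-.085)<.005);print(m.sum(),np.percentile(w[m],[2,50,98]))
for r in place_of("wrist","grip_p"):print(r["conf"],r["centre"],plane(c,[r["centre"]],.07)[0])
```

```text
3.15 [ 0.5568 -0.1291  0.0502] [ 0.3923 -0.2539  0.6818]
5908 [-0.0139  0.0007  0.0149]
0.57 [321.1, 277.5] [ 0.5572 -0.1294  0.07  ]
```

Emit:
carry_out --steps '[0, 0, 0, 0, 0, 0, 0, 0, 0, 0, 0, 0, 0, 0, 0, 0, 0, 0, 0, 0, 0, 0, 0, 0, 0, 0, 0, 0, 0, 0, 0, 0, 0, 0, 0, 0, 0, 0, 0, 0]' --hand 0

```text
time: 4.03
eef_pos: [0.5557, -0.1289, 0.0487]
eef_rot: [-0.075, 0.997, 0.0, 0.0]
ft_force: [-1.1, 1.4, 5.3]
width: 0.0292
grasp_force: 59.0
```

Width is 29 mm, so the pin is flush. I'll slide out along the arm's x.

Emit:
carry_out --steps '[0.003, 0.0005, 0, 0, 0.006, 0.0009, 0, 0, 0.01, 0.0015, 0, 0, 0.015, 0.0023, 0, 0, 0.02, 0.003, 0, 0, 0.025, 0.0038, 0, 0, 0.03, 0.0045, 0, 0, 0.034, 0.0052, 0, 0, 0.037, 0.0056, 0, 0, 0.039, 0.0059, 0, 0, 0.041, 0.0062, 0, 0, 0.0425, 0.0064, 0, 0, 0.0435, 0.0066, 0, 0, 0.0445, 0.0067, 0, 0, 0.0445, 0.0067, 0, 0]'

```text
time: 5.28
eef_pos: [0.6, -0.1222, 0.0487]
eef_rot: [-0.075, 0.997, 0.0, -0.0]
ft_force: [-1.3, 0.8, 6.7]
width: 0.0296
grasp_force: 60.0
```

Emit:
carry_out --steps '[0.001, 0.0002, 0, 0, 0.002, 0.0003, 0, 0, 0.003, 0.0005, 0, 0, 0.003, 0.0005, 0, 0]'

```text
time: 5.62
eef_pos: [0.6014, -0.122, 0.0486]
eef_rot: [-0.075, 0.997, 0.0, -0.002]
ft_force: [-9.4, -0.3, 11.5]
width: 0.0292
grasp_force: 60.8
```

The force rises and motion is blocked, so the pin has sprung out. I'll back off, release and lift.

Emit:
carry_out --steps '[-0.0015, -0.0002, 0, 0, -0.0025, -0.0003, 0, 0, -0.0025, -0.0003, 0, 0]'

```text
time: 5.87
eef_pos: [0.6008, -0.1221, 0.0487]
eef_rot: [-0.075, 0.997, -0.0, 0.0]
ft_force: [-0.4, 1.6, 6.1]
width: 0.0293
grasp_force: 59.8
```

Emit:
carry_out --steps '[0, 0, 0, 0, 0, 0, 0, 0, 0, 0, 0, 0, 0, 0, 0, 0, 0, 0, 0, 0, 0, 0, 0, 0, 0, 0, 0.03, 0, 0, 0, 0.07, 0, 0, 0, 0.11, 0, -0.04, 0, 0.15, 0, -0.06, 0, 0.18, 0, -0.06, 0, 0.18, 0, -0.06, 0, 0.18, 0]' --hand 1

```text
time: 6.95
eef_pos: [0.5406, -0.1224, 0.2313]
eef_rot: [-0.075, 0.997, -0.001, 0.002]
ft_force: [0.6, 1.3, -0.0]
width: 0.0855
grasp_force: 0.0
```

Run:
```python
from h import *
np.set_printoptions(precision=4,suppress=True)
o=sensors.get_obs();print(o["time"],o["eef_pos"],o["ft_force"],o["width"])
c=capture("wrist");save(c,"w3.png")
v,u=np.mgrid[0:400,0:640];px=np.c_[u.ravel(),v.ravel()];P=pts(c,px);b=c["frame"].max(2).ravel()
d=np.array([.9887,.1498]);n=np.array([-.1498,.9887])
for nm,ax in (("R",np.array([.5557,-.1288])),("L",np.array([.5557,-.1288])+.24*n)):
    q=P[:,:2]-ax;t=q@d;w=q@n
    m=(abs(w)<.009)&(abs(P[:,2]-.085)<.0035)&(t<.2);tt=t[m&(P[:,2]>.0836)]
    l=(abs(w)<.02)&(P[:,2]>.112)&(P[:,2]<.125)&(t<.25)&(t>.05)
    print(nm,"sleeve",np.percentile(tt,[.5,99.5]) if len(tt) else None,"lip",np.percentile(t[l],[2,50,98]) if l.any() else None)
    k=(abs(t)<.05)&(abs(w)>.0175)&(abs(w)<.026)&(P[:,2]>.055)&(P[:,2]<.08);print("pin",k.sum(),t[k].mean() if k.any() else 0,w[k].mean() if k.any() else 0)
```

```text
6.95 [ 0.5406 -0.1224  0.2313] [ 0.583   1.3271 -0.0367] 0.08550191128000117
R sleeve [-0.1715  0.1348] lip [0.1338 0.1353 0.1391]
pin 26 -0.001831202379077609 0.01916640332670287
L sleeve [-0.1779  0.133 ] lip None
pin 0 0 0
```

View pics/w3.png

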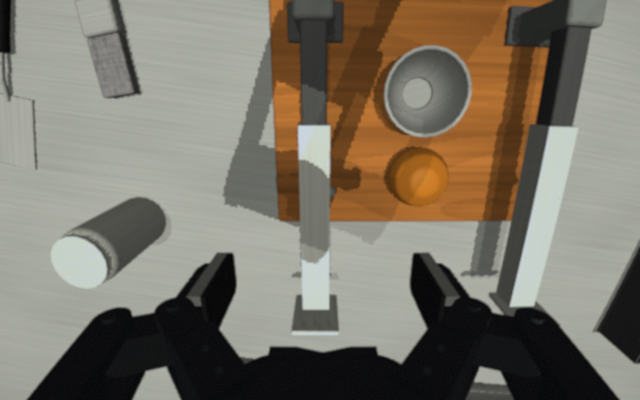

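The view shows both sleeves ending level (rear edges at row ~126). The right lip is at q ≈ 0.045 and the pin stands proud at (331,187). The bowl and roll look undisturbed.

```bash
python3 -c "
from bench import workorder;print(workorder.job_done())"
```

```text
the job is handed in; nothing more can be done
None
```

The short (right-hand) arm is now one hole longer and locked with its pin out, level with the other arm, and I handed the job in about 7 s into the 29 s limit.

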